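# Index the sampler tower onto the injection port

### The job

Pull the spring plunger's black knob, slide the sampler tower along its rail until its nozzle stands over the injection port (the stepped round fitting), and let the plunger drop fully home in the hole there. Then press the tower's black cap down gently until the nozzle rests on the port. Leave the jar, the spanner and the vial tray where they are.

Things in the scene. Friction and masses are not known exactly. Their poses are not given: they have to be found in the camera images.
- rail: Fixed sampler base: white plate 310 x 180 x 30 mm (y from -110 to +70 mm) with a sloping steel strip along it. Origin: middle of its length, on the bench; x runs along the rail away from the parked tower, y to the strip's sloping (plunger) side, z up. Three fittings stand on the plate at y = -75 mm, one each at x = -25, 25 and 75 mm.
- carriage (a joint): Travel of the tower along the rail's +x, m: 0 as parked at the first hole, 0.05, 0.10, 0.15 at the others. About 3 N of friction; stays where left; locked while the plunger pin is in a hole (1.5 mm of play each way). The tower is a white box 50 x 35 mm, top 240 mm above the bench.
- plunger (a joint): Spring plunger on the tower's carriage, m pulled out along its axis: 0 = pin fully in a hole, 0.010 = pin tip just on the strip's face (it rides there if released between holes), 0.016 = stop. The spring pulls it in with 3 N at 0 and 7 N at the stop. The pin is 8 mm thick with a round tip.
- knob (a point): Middle of the plunger's black round knob, 24 mm across and 26 mm long. z = plunger axis, outwards: 35 degrees from vertical, leaning to the rail's +y; x = along the rail. Thin stem below the knob; the carriage's collar begins 30 mm below this point along the axis. At the start it is 51 mm in y and 109 mm in z from the rail's origin.
- head: Sliding head on the tower's -y side: grey block with a steel nozzle under it (10 mm wide at its tip), and a stem with a black cap above. Origin: centre of the nozzle's tip; z up. Slides straight down by up to 70 mm from its top place (tip 140 mm above the bench); pushing it takes about 4 N and it stays where left. May start up to 12 mm down.
- cap_top (a point): Centre of the top face of the head's black cap, a disc 34 mm across and 12 mm thick, 132 mm straight above the nozzle's tip. Moves with the head.
- inlet_top (a point): Centre of the flat top of the injection port: a stepped round steel fitting, 36 mm wide below and 22 mm wide in its upper 38 mm. Its top stands 83 to 108 mm above the bench. It may stand at any of the three working holes; with the pin in that hole the nozzle is straight above it.
- waste: Waste cup, a plain open steel tube 34 mm wide, at another of the holes. Fixed. Origin: centre of its underside; 60 mm tall.
- dock: Dock block, a square steel block 32 mm wide, at the remaining hole. Fixed. Origin: centre of its underside; 60 mm tall.
- jar: Bystander: round amber jar 60 mm wide, 65 mm tall, loose on the bench. Origin: centre of its underside.
- spanner: Bystander: steel spanner 150 mm long, loose on the bench.
- vial_tray: Bystander: white divided tray 110 x 85 x 35 mm, loose on the bench. Origin: centre of its underside.
- inlet: The injection port as a whole, fixed. Origin: centre of its underside, inside the base plate, 78 mm below its top.
- strip (a point): Middle of the strip's sloping face (y 20, z 65 mm from the rail's origin; axes as the rail's). The face is 44 mm wide, tipped 35 degrees to the rail's +y. Along its centre line are four square holes 11 mm wide, 10 mm deep, at x = -75 (tower parked), -25, 25 and 75 mm; the last three are beside the fittings.
- cover (a point): Middle of the lower free edge of the tower's motor cover, a white box 60 mm wide along the rail and 28 mm tall that juts from the tower's top to just above the knob (y 48, z 212 mm in the rail's frame; axes as the rail's). A hand coming straight down on the knob hits it. Moves with the tower.

How it is judged:
By the outcome, as a careful person would: the job done as asked, in the order asked, and still so for the second after the job is handed in, with the robot touching nothing.
It also fails if it takes over 51 s, if anything falls off the work surface, if the arm or the gripper's body presses on something with over 40 N, if the wrist force passes 120 N, or if a joint passes its speed limit or range.

### The arm

A 6-joint arm with a two-finger parallel gripper is mounted at the origin on the work surface. World frame = base frame: x ahead of the robot, y to its left, z up, the work surface at z = 0. Lengths are in m, angles in rad, forces in N, time in s.
With the tool pointing down it reaches from about 0.3 to 0.75 m from the base axis. Payload 8.5 kg.
Tool frame: the origin (TCP) lies midway between the tips of the shut fingers; the grasp point (between the pads) lies 19 mm behind it; z points along the fingers, y is the line along which they close (so a half turn about z gives the same grasp; the last joint's range is limited). The gripper opens to 88 mm and grips with 3 to 60 N. Pads are 18 mm wide; open, the fingers measure 123 mm over their backs; the gripper's body (75 mm by 187 mm) begins 45 mm behind the grasp point.
Start: joints at [1.036, 0.381, 1.297, -0, 1.464, -0.215], TCP at [0.173, 0.522, 0.202] pointing down, gripper open.
Joint ranges: [-3.11, 3.11], [-0.89, 2.33], [0.22, 2.48], [-1.42, 4.56], [0.17, 2.85], [-2.88, 2.88]. Speed limits (rad/s): [2.39, 2.39, 3.14, 3.14, 3.14, 3.14].

### API

Orientations are given as a unit quaternion [w, x, y, z].
In Python, from plant import ctrl, effector, kinematics, vision, current_time, current_qpos, current_qd, current_tau, current_eef_pos, current_ee_rot, current_ft_force, current_ft_torque, current_gripper_width, current_finger_force gives the robot as it stands. The module is installed in compiled form; this text tells all that it offers. Calls block until the motion is done:
- ctrl.move_to(position, orientation): joint-space move of the TCP to a pose.
- ctrl.movel(position, attitude=None, vel=0.15, until_force=None): straight line of the TCP; attitude=None keeps the orientation; vel is the mean speed in m/s. With until_force (N) it stops when the force on the tool has changed by that much, and returns True; else False.
- ctrl.movej(angles): joint-space move.
- effector.open_gripper() and effector.clamp(): open the fingers fully, or close them until they stop; the grip force is fixed at half the most.
- ctrl.sleep(seconds).
- kinematics.ik(position, orientation): joint angles nearest the present ones, or None.
- vision.camera(name): name is "scene" or "top"; returns (picture, depth): 400x640x3 uint8, blue, green, red; 400x640 float32, m along the optical axis (not along the pixel's ray), 0 where there is no reading.
- vision.calibration(name): a dict with "vfov" (degrees; the focal length in pixels is half the picture's height over the tangent of half this angle, whatever the lens; pixels are square), "cx", "cy" (the principal point, pixels), "position" and "attitude" of the camera in the world. Camera axes: x right, y down, z forward; pixel columns grow to the right and rows downward; lengths in m; the calibration is good to about 2 mm. A picture is of the moment at which its call begins. calibration takes no time and is no camera call.
A pose or a line that the arm cannot do raises ctrl.IKError and nothing moves.
- ctrl.close_job(): hands the job in; it is judged then, once.
Readings, each from a call of its own:
- current_time(): time.
- current_qpos(): joint angles.
- current_qd(): joint speeds.
- current_tau(): joint torques, N m.
- current_eef_pos(): TCP position.
- current_ee_rot(): TCP orientation.
- current_ft_force(): force on the tool from outside, world axes, zero at the start.
- current_ft_torque(): the same for the moment, N m.
- current_gripper_width(): finger opening in m.
- current_finger_force(): force on a finger pad.
Only numpy, scipy, OpenCV 4.12 (cv2) and the standard library are available. Lean on these libraries where they do the work, as an engineer would, in place of code of your own. Each camera call takes 0.05 s, during which the arm holds its last target. There are 200 camera calls.

## Working session

There is one attempt and no reset: what is moved stays moved. The work goes in short steps, each a Python script; the robot and the scene stay as the last script left them, time stands still between calls to the robot, and variables do not carry over. Pictures are saved under pics/ and viewed, at most 10 in all, crops included, and the job is handed in when it is done.

```bash
ls; mkdir -p pics
cat > h.py <<'E'
import numpy as np, cv2
from scipy.spatial.transform import Rotation as R
from plant import *
def Rq(q): return R.from_quat([q[1],q[2],q[3],q[0]])
def qR(r):
    x,y,z,w=(r if isinstance(r,R) else R.from_matrix(r)).as_quat(); return [w,x,y,z]
def cloud(name):
    im,d=vision.camera(name); c=vision.calibration(name)
    f=200/np.tan(np.radians(c["vfov"])/2)
    v,u=np.mgrid[:400,:640]
    P=np.stack([(u-c["cx"])/f*d,(v-c["cy"])/f*d,d],-1)@Rq(c["attitude"]).as_matrix().T+np.array(c["position"])
    P[d==0]=np.nan
    return im,d,P
E
python3 - <<'E'
from h import *
for n in("scene","top"):
    im,d,P=cloud(n); cv2.imwrite(f"pics/{n}0.png",im); np.savez(f"{n}0.npz",im=im,d=d,P=P)
    print(vision.calibration(n))
print(current_time())
E
```

```text
pics
{'vfov': 57.277334603047535, 'cx': 320.7534689418691, 'cy': 198.93922159459805, 'position': array([ 1.02722799, -0.09139361,  0.70360448]), 'attitude': array([-0.27918805,  0.72347383,  0.58870609, -0.2281771 ])}
{'vfov': 48.28487263338286, 'cx': 320.52840086230304, 'cy': 208.06517618468243, 'position': array([ 0.41734746, -0.00227582,  1.28298561]), 'attitude': array([ 0.05092389, -0.69865272,  0.71254197, -0.03968726])}
0.1
```

View pics/scene0.png

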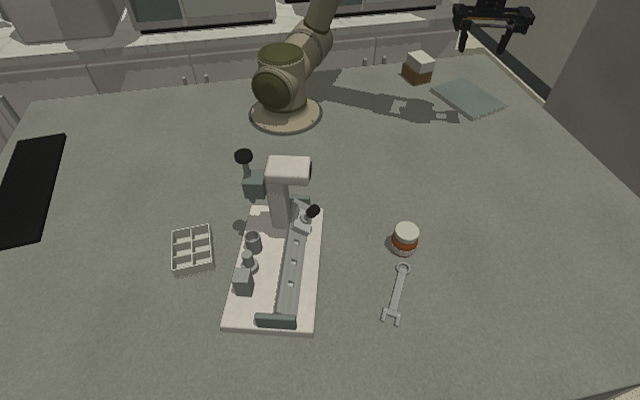

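View pics/top0.png

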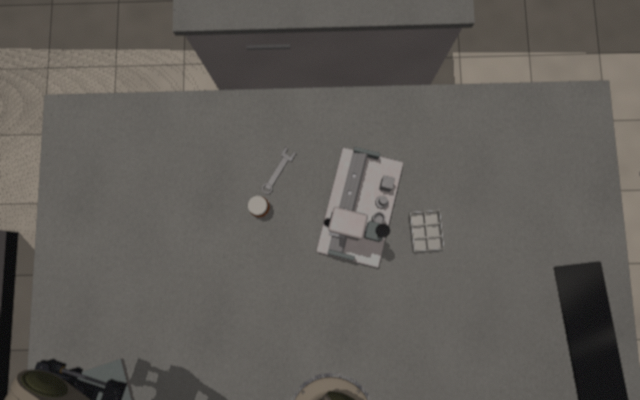

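The scene view shows the base centred near (275,270). The tower is parked at the robot end with its knob at (313,211). The fittings, going outwards, are the waste cup (253,242), the stepped port (248,262) and the dock (242,285), so the port is at the middle working hole (x=25). The jar is at (405,238), the spanner at (397,295) and the tray at (192,248). The top view agrees, with the plate near (360,207). Next I measure.

```bash
cat > meas.py <<'E'
from h import *
def load(n): z=np.load(f"{n}0.npz"); return z["im"],z["d"],z["P"]
if __name__=="__main__":
    for n,box in(("scene",(150,340,210,335)),("top",(140,275,310,410))):
        im,d,P=load(n); s=np.zeros(d.shape,bool); s[box[0]:box[1],box[2]:box[3]]=1
        z=P[...,2]; print(n,"bench z",np.nanmedian(z[140:150,290:300]) if n=="top" else np.nanmedian(z[300:320,150:200]))
        m=s&(abs(z-.03)<.008)
        xy=P[m][:,:2]; print(m.sum(),"plate z",np.median(z[m]))
        r=cv2.minAreaRect((xy*1000).astype(np.float32)); print(r, cv2.boxPoints(r))
        # black things above the plate
        b=s&(im.max(2)<45)&(z>.06)
        k,lab,st,c=cv2.connectedComponentsWithStats(b.astype(np.uint8))
        for i in range(1,k):
            if st[i,4]>8: print("black",c[i],st[i,4],np.nanmedian(P[lab==i],0),np.nanmax(P[lab==i],0))
E
python3 meas.py
```

```text
scene bench z 0.0009120592354023849
6070 plate z 0.03087695266834345
((570.7738037109375, -135.44705200195312), (261.9972229003906, 310.1082458496094), 74.4477767944336) [[ 386.27386  -220.07675 ]
 [ 685.02795  -303.22192 ]
 [ 755.27374   -50.817352]
 [ 456.51965    32.32782 ]]
black [243.09047619 156.14285714] 210 [ 0.5023937  -0.12799707  0.26262163] [ 0.51187484 -0.11229319  0.26522715]
black [310.  170.5] 12 [ 0.53253496 -0.01024774  0.23224011] [ 0.53696099 -0.00869149  0.23873734]
black [312.62295082 210.79508197] 122 [ 0.53445925 -0.00783897  0.11745901] [0.54163009 0.00742469 0.1266324 ]
top bench z 0.0007999518331794908
3684 plate z 0.030215542438623677
((574.7305908203125, -120.53443908691406), (232.4138641357422, 310.2662048339844), 74.53514862060547) [[ 394.22797  -191.16821 ]
 [ 693.2607   -273.8998  ]
 [ 755.2332    -49.900665]
 [ 456.2005     32.830933]]
black [326.52631579 222.15789474] 19 [ 0.53044833 -0.00124439  0.11946123] [0.53620235 0.00393297 0.12254596]
black [382.22047244 230.26771654] 127 [ 0.49549694 -0.1268502   0.26265074] [ 0.50738265 -0.11292756  0.26694542]
```

```bash
cat > m2.py <<'E'
from meas import *
th=np.radians(-15.5); O=np.array([.587,-.0765])
for it in range(3):
    est=[]
    for n in("scene","top"):
        im,d,P=load(n)
        X=np.array([np.cos(th),np.sin(th)]);Y=np.array([-X[1],X[0]])
        q=np.stack([(P[...,:2]-O)@X,(P[...,:2]-O)@Y,P[...,2]],-1)
        m=(abs(q[...,2]-.03)<.006)&(abs(q[...,0])<.17)&(q[...,1]>-.118)&(q[...,1]<.08)
        r=cv2.minAreaRect((P[m][:,:2]*1000).astype(np.float32)); a=r[2]-90
        est.append((r[0][0]/1000,r[0][1]/1000,a)); 
        if it==2: print(n,r)
    e=np.mean(est,0); th=np.radians(e[2]); X=np.array([np.cos(th),np.sin(th)]);Y=np.array([-X[1],X[0]]); O=e[:2]+.02*Y
print("O",O,"th",np.degrees(th)); np.savez("rail.npz",O=O,th=th)
for n in("scene","top"):
    im,d,P=load(n); q=np.stack([(P[...,:2]-O)@X,(P[...,:2]-O)@Y,P[...,2]],-1)*1000
    for nm,x,y,z0,rad in(("f1",-25,-75,75,22),("f2",25,-75,75,22),("f3",75,-75,75,22),("cap",-75,-75,245,25),("knob",-75,51,95,22)):
        m=(abs(q[...,0]-x)<rad)&(abs(q[...,1]-y)<rad)&(q[...,2]>z0)&(q[...,2]<(290 if nm=="cap" else 150))
        if nm=="knob": m&=im.max(2)<50
        g=q[m]
        if len(g): print(n,nm,m.sum(),"min",g.min(0).round(1),"max",g.max(0).round(1),"med",np.median(g,0).round(1),"z90",np.percentile(g[:,2],[80,95]).round(1))
        if len(g): h=g[g[:,2]>np.percentile(g[:,2],95)-3]; print("   top centre",h.mean(0).round(1),len(h))
    # tower top
    m=(abs(q[...,2]-240)<4)&(abs(q[...,0]+75)<60)&(q[...,1]>-60)&(q[...,1]<80)
    print(n,"tower top",q[m].min(0).round(1),q[m].max(0).round(1))
E
python3 m2.py
python3 - <<'E'
from h import *
r=np.load("rail.npz"); th=float(r["th"])
W=R.from_euler("z",th)
a=W.apply([0,np.sin(np.radians(35)),np.cos(np.radians(35))]); x=W.apply([1,0,0])
for s in(1,-1):
    y=s*x; M=np.stack([np.cross(y,-a),y,-a],1)
    for xx in(-.075,.025):
      for off in(.0,.13):
        p=np.r_[r["O"],0]+W.apply([xx,.051,.109])+(off-.019)*a
        print(s,xx,off,p.round(3),kinematics.ik(p,qR(M)))
E
```

```text
scene ((581.70849609375, -96.15550231933594), (180.44151306152344, 310.0990295410156), 74.4430160522461)
top ((581.7340087890625, -95.22076416015625), (179.8845977783203, 310.2662048339844), 74.53514862060547)
O [ 0.58706969 -0.07641654] th -15.51091766357422
scene f1 75 min [-42.3 -91.3  75.1] max [ -9.  -58.5  80.5] med [-24.7 -76.3  78.1] z90 [79.  79.8]
   top centre [-26.2 -75.5  78.4] 62
scene f2 104 min [ 13.1 -85.4  75.8] max [ 36.  -64.3  87. ] med [ 26.1 -74.4  84.2] z90 [85.3 86. ]
   top centre [ 24.4 -75.5  84.7] 77
scene f3 314 min [ 58.6 -91.8  75.2] max [ 90.9 -58.8  92.8] med [ 78.  -73.8  88.1] z90 [89.  90.1]
   top centre [ 74.8 -74.6  88.7] 214
scene cap 247 min [-91.5 -91.  251.5] max [-58.1 -58.5 265.2] med [-70.1 -73.5 262.7] z90 [263.5 264.2]
   top centre [-74.5 -74.6 263.1] 175
scene knob 123 min [-84.2  37.7  99.4] max [-62.6  65.4 126.6] med [-68.6  52.4 117.5] z90 [121.8 124.7]
   top centre [-73.1  52.  123.8] 25
scene tower top [-105.2  -35.6  236. ] [-43.8  49.3 243.9]
top f1 31 min [-38.4 -90.2  75.3] max [ -9.7 -58.5  82.5] med [-21.  -78.9  78.2] z
[... 829 characters left out ...]
.15792871 -0.55332131  1.69120369  0.43468503]
1 0.025 0.0 [ 0.622 -0.044  0.093] [-0.00495568  0.73354732  1.13200228 -0.58943524  1.47684075  0.38347239]
1 0.025 0.13 [0.642 0.027 0.2  ] [ 0.09878684  0.7095439   0.85980652 -0.57861295  1.78066629  0.30639909]
-1 -0.075 0.0 [ 0.526 -0.018  0.093] [ 0.04096473  0.60003163  1.41874806 -0.59049392  1.37323492 -2.63605626]
-1 -0.075 0.13 [0.545 0.054 0.2  ] [ 0.15781875  0.55474774  1.15792871 -0.55332131  1.69120369 -2.70690763]
-1 0.025 0.0 [ 0.622 -0.044  0.093] [-0.00495568  0.73354732  1.13200228 -0.58943524  1.47684075 -2.75812026]
-1 0.025 0.13 [0.642 0.027 0.2  ] [ 0.09878684  0.7095439   0.85980652 -0.57861295  1.78066629 -2.83519356]
```

All the measured points match the stated sizes: port at x=25 with its top near 84.5 mm, cap top at 263 mm. Now I grasp the knob.

```bash
cat >> h.py <<'E'
try:
    _r=np.load("rail.npz"); O=np.r_[_r["O"],0]; W=R.from_euler("z",float(_r["th"]))
    C,S=np.cos(np.radians(35)),np.sin(np.radians(35))
    a=W.apply([0,S,C]); X=W.apply([1,0,0]); QK=qR(np.stack([np.cross(X,-a),X,-a],1))
    def rail(p): return O+W.apply(p)
    def knob(dx=0,out=0): return rail([-.075+dx,.051,.109])+(out-.019)*a
    def st(s=""):
        e=W.inv().apply(np.array(current_eef_pos())-O)+np.array([0,S,C])*.019
        d=e-[-.075,.051,.109]
        print(s,"t%.2f"%current_time(),"knob-est dx %.2f out %.2f perp %.2f mm"%(d[0]*1e3,(d@[0,S,C])*1e3,(d@[0,C,-S])*1e3),
          "F rail",W.inv().apply(current_ft_force()).round(1),"w %.1f ff %.1f"%(current_gripper_width()*1e3,np.max(current_finger_force())))
except FileNotFoundError: pass
E
python3 - <<'E'
from h import *
ctrl.move_to(knob(0,.13),QK); st("pre")
hit=ctrl.movel(knob(0,.002),vel=.08,until_force=8); st("at %s"%hit)
if not hit:
    effector.clamp(); st("clamped")
cv2.imwrite("pics/g.png",cv2.resize(vision.camera("scene")[0][100:300,180:420],(720,600)))
E
```

```text
pre t2.18 knob-est dx -0.36 out 130.57 perp 0.54 mm F rail [-0.5 -1.2 -0.1] w 88.0 ff 0.0
at False t3.93 knob-est dx 0.14 out 2.34 perp 0.01 mm F rail [1.3 0.7 1. ] w 88.1 ff 0.0
clamped t5.23 knob-est dx -0.01 out 2.00 perp 0.01 mm F rail [ 0.5 -0.1 -0.4] w 0.1 ff 0.0
```

View pics/g.png

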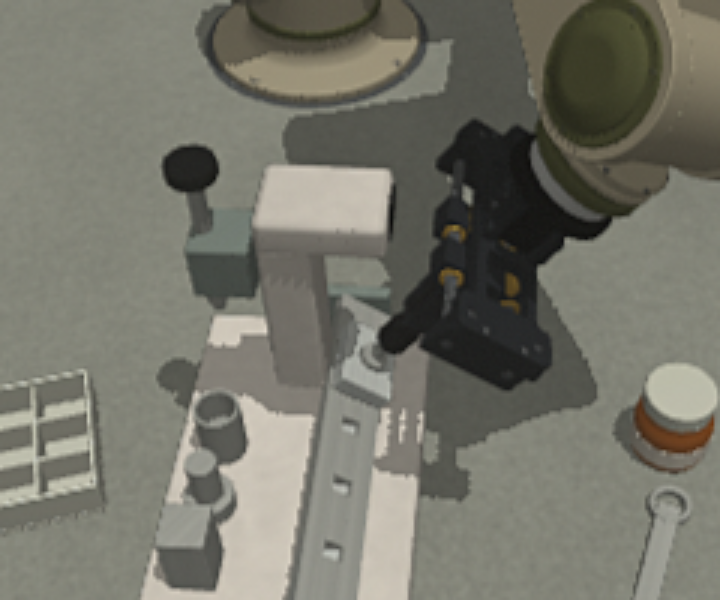

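The tower is still parked. The knob/finger area is around (390,330) in the crop, but the fingers shut to 0.1 mm, so the knob is not between them. I check where they ended up.

Run:
```python
from h import *
st()
print(current_eef_pos(), Rq(current_ee_rot()).as_matrix().round(3).tolist(), a, X)
im,d,P=cloud("scene"); c=vision.calibration("scene"); f=200/np.tan(np.radians(c["vfov"])/2)
def pj(p): q=Rq(c["attitude"]).inv().apply(p-c["position"]); return np.array([q[0]/q[2]*f+c["cx"],q[1]/q[2]*f+c["cy"]])
o=im[170:270,260:390].copy(); o=cv2.resize(o,None,fx=6,fy=6,interpolation=cv2.INTER_CUBIC)
for p,col in((knob()+.019*a,(0,0,255)),(knob(),(0,255,0)),(knob()+.064*a,(255,0,0))):
    u=(pj(p)-[260,170])*6; print(u); cv2.circle(o,tuple(int(v) for v in u),4,col,-1)
cv2.imwrite("pics/g2.png",o)
q=W.inv().apply((P-O).reshape(-1,3)).reshape(P.shape)*1000-[-75,51,109]
for v in range(198,226,3): print(v,[tuple(q[v,u].round().astype(int)) for u in range(304,330,4)])
```

```text
t5.28 knob-est dx 0.00 out 2.00 perp -0.00 mm F rail [ 0.4 -0.1  0.5] w 0.4 ff 0.0
[ 0.5258356  -0.01661871  0.09507606] [[0.219, 0.964, -0.153], [0.789, -0.267, -0.553], [-0.574, 0.0, -0.819]] [0.15338695 0.5526865  0.81915204] [ 0.96357951 -0.26742199  0.        ]
[314.29290399 246.62630929]
[284.94910761 273.10386414]
[387.53421968 180.5390543 ]
198 [(np.int64(-68), np.int64(-26), np.int64(-35)), (np.int64(-68), np.int64(-16), np.int64(-35)), (np.int64(-135), np.int64(-14), np.int64(-107)), (np.int64(-11), np.int64(7), np.int64(30)), (np.int64(-2), np.int64(16), np.int64(41)), (np.int64(13), np.int64(25), np.int64(57)), (np.int64(49), np.int64(35), np.int64(97))]
201 [(np.int64(-67), np.int64(-26), np.int64(-44)), (np.int64(-66), np.int64(-16), np.int64(-42)), (np.int64(-126), np.int64(-13), np.int64(-108)), (np.int64(-3), np.int64(8), np.int64(29)), (np.int64(9), np.int64(17), np.int64(44)), (np.int64(15), np.int64(25), np.int64(51)), (np.int64(55), np.int64(35), np.int64(96))]
204 [(np.int64(-59), np.int64(-25), np.int64(-46)), (np.int64(-68), np.int64(-17), np.int64(-55)), (np.
[... 1741 characters left out ...]
)), (np.int64(85), np.int64(37), np.int64(81))]
222 [(np.int64(9), np.int64(-18), np.int64(-27)), (np.int64(2), np.int64(-10), np.int64(-35)), (np.int64(-33), np.int64(-5), np.int64(-79)), (np.int64(-32), np.int64(4), np.int64(-77)), (np.int64(-35), np.int64(14), np.int64(-79)), (np.int64(-59), np.int64(22), np.int64(-108)), (np.int64(-59), np.int64(32), np.int64(-108))]
225 [(np.int64(15), np.int64(-18), np.int64(-30)), (np.int64(10), np.int64(-9), np.int64(-36)), (np.int64(-23), np.int64(-4), np.int64(-78)), (np.int64(-23), np.int64(5), np.int64(-77)), (np.int64(-25), np.int64(14), np.int64(-78)), (np.int64(-50), np.int64(22), np.int64(-109)), (np.int64(-50), np.int64(32), np.int64(-109))]
```

View pics/g2.png

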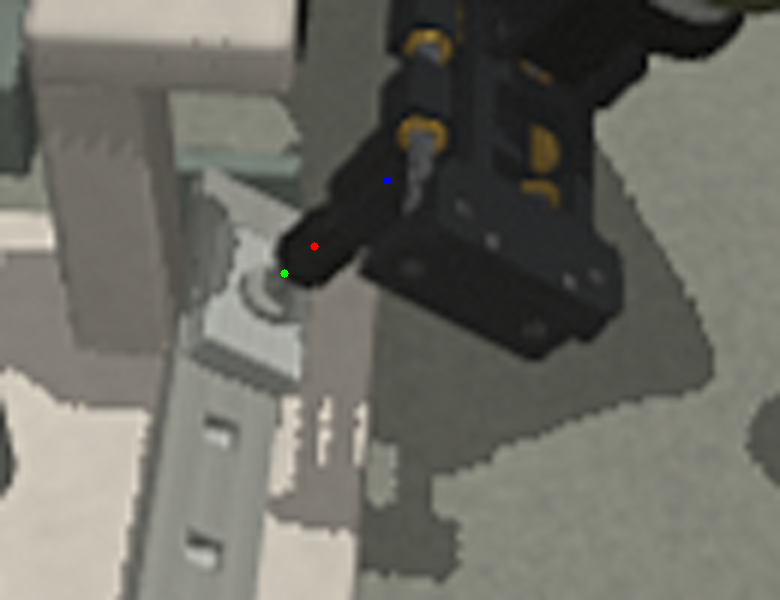

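```bash
cat > fing.py <<'E'
from h import *
def prof(tag):
    im,d,P=cloud("scene")
    q=W.inv().apply((P-O).reshape(-1,3)).reshape(P.shape)*1000-[-75,51,109]
    out=q@[0,S,C]; pp=q@[0,C,-S]; x=q[...,0]
    m=(im.max(2)<60)&(abs(pp)<45)&(abs(x)<110)&(out>-25)
    print(tag)
    for lo in range(-24,100,6):
        k=m&(out>=lo)&(out<lo+6)
        if k.sum(): print(lo,k.sum(),"x",np.percentile(x[k],[2,50,98]).round(),"perp",np.percentile(pp[k],[2,50,98]).round())
    return im
if __name__=="__main__":
    prof("shut"); effector.open_gripper(); st("open"); im=prof("open")
    cv2.imwrite("pics/g3.png",cv2.resize(im[150:290,240:400],None,fx=4,fy=4,interpolation=cv2.INTER_CUBIC))
E
python3 fing.py
```

```text
shut
-12 8 x [ 8. 10. 10.] perp [-8. -3.  5.]
-6 22 x [ 0.  9. 12.] perp [-12.  -7.   6.]
0 25 x [ 1.  9. 11.] perp [-13.  -7.   7.]
6 28 x [-7.  8. 11.] perp [-13.  -6.   5.]
12 27 x [-2.  4. 10.] perp [-13.  -2.   7.]
18 4 x [-4. -1.  4.] perp [-11. -10. -10.]
24 25 x [-9. 12. 14.] perp [-13. -10.   3.]
30 27 x [-9. 10. 15.] perp [-12. -10.   2.]
36 27 x [-11.  13.  16.] perp [-12. -10.   2.]
42 29 x [-12.  11.  16.] perp [-12. -10.   1.]
48 28 x [-10.   8.  16.] perp [-12. -10.   1.]
54 16 x [-2. 15. 17.] perp [-12. -10.  -3.]
60 13 x [ 1. 15. 18.] perp [-12. -11.  -8.]
66 9 x [ 9. 15. 19.] perp [-12. -11. -10.]
84 93 x [-80.  84.  85.] perp [-35. -13.  29.]
90 146 x [-80.  84.  86.] perp [-36. -18.  29.]
96 186 x [-80.  39.  86.] perp [-36. -24.  29.]
open t6.71 knob-est dx -0.01 out 1.98 perp 0.00 mm F rail [0.1 0.2 0.7] w 88.2 ff 0.0
open
-12 8 x [4. 9. 9.] perp [-11.  -5.   3.]
-6 24 x [ 1. 10. 11.] perp [-13.  -5.   6.]
0 21 x [ 0.  8. 12.] perp [-13.  -7.   7.]
6 33 x [-11.   7.  11.] perp [-13.  -4.   7.]
12 48 x [-8.  1.  9.] perp [-12.  -2.   8.]
18 15 x [-55. -45.  21.] perp [-11.  -7.   3.]
24 39 x [-53. -44.  57.] perp [-11.  -4.   7.]
30 43 x [-53. -43.  58.] perp [-12.  -5.   8.]
36 47 x [-55. -44.  59.] perp [-12.  -4.   7.]
42 47 x [-57.  47.  60.] perp [-12.  -7.   6.]
48 44 x [-56.  57.  60.] perp [-12.  -6.   7.]
54 33 x [-54.  59.  61.] perp [-12.  -7.   8.]
60 20 x [-58. -48. -44.] perp [-11.  -8.   7.]
66 19 x [-58. -53. -47.] perp [-12.   1.   8.]
72 9 x [-58. -52. -51.] perp [-11.   1.   6.]
78 8 x [-53. -52.  64.] perp [-6. -2.  6.]
84 76 x [-79.  84.  86.] perp [-35.  -6.  29.]
90 128 x [-79.  84.  86.] perp [-35. -16.  30.]
96 146 x [-79.  84.  86.] perp [-36. -23.  29.]
```

View pics/g3.png

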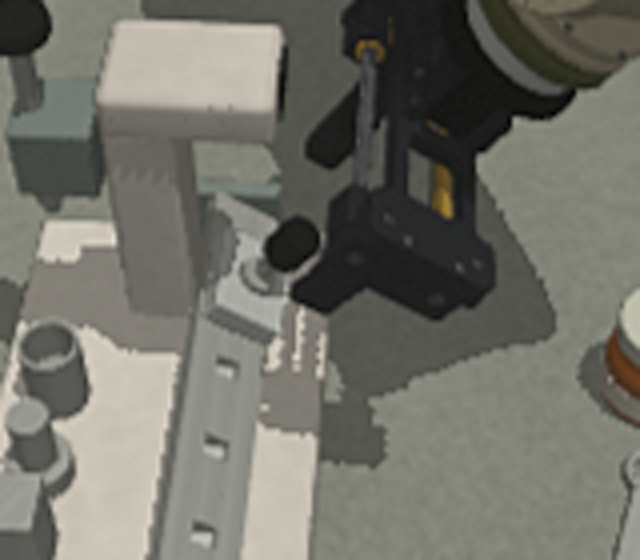

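Close-up with the gripper open: the knob is at about (293,243), free, and the fingertips are at about (310,295) and (320,160), short of it. By the depth points the tips lie 38 mm behind the reported TCP. The body begins at 84 mm out instead of 47 mm, which gives the same offset, and it lies purely along tool z. So the real tool is 38 mm shorter than stated. I correct for that and carry on.

```bash
sed -i 's/+(out-.019)\*a/+(out-.057)*a/; s/\[0,S,C\])\*.019/[0,S,C])*.057/' h.py
python3 - <<'E'
from h import *
from fing import prof
hit=ctrl.movel(knob(0,.002),vel=.05,until_force=6); st("at %s"%hit)
if not hit:
    effector.clamp(); st("clamped")
    im=prof("c")
E
```

```text
at False t7.67 knob-est dx 0.16 out 2.22 perp -0.02 mm F rail [-0.2  0.2 -0.7] w 88.2 ff 0.0
clamped t8.68 knob-est dx 0.02 out 2.01 perp 0.01 mm F rail [ 0.  -0.4  0.4] w 22.7 ff 30.0
c
-18 7 x [-20. -13.  24.] perp [-10. -10.  -4.]
-12 19 x [-21.  14.  25.] perp [-12. -10.  -4.]
-6 29 x [-21.   5.  26.] perp [-13. -10.  -5.]
0 34 x [-25.   5.  26.] perp [-13. -11.  -5.]
6 28 x [-24.   9.  27.] perp [-13. -10.  -7.]
12 14 x [ 5. 25. 28.] perp [-12. -10.  -5.]
18 16 x [-26.  24.  28.] perp [-12. -11.  -6.]
24 7 x [-22.  24.  29.] perp [-12. -11. -10.]
30 4 x [-26.   1.  28.] perp [-13. -12.  -2.]
36 5 x [-20. -19. -19.] perp [-5. -2. -0.]
42 27 x [-80.  83.  85.] perp [-33.  -6.  24.]
48 116 x [-80.  84.  86.] perp [-35. -14.  30.]
54 136 x [-80.  83.  86.] perp [-36. -24.  30.]
60 133 x [-80.  23.  86.] perp [-36. -26.  27.]
66 265 x [-79.  26.  91.] perp [-36. -24.  17.]
72 91 x [-85.  91.  92.] perp [-36. -15.  31.]
78 187 x [-76.  36.  94.] perp [-36. -23.  26.]
84 732 x [-88.  63.  93.] perp [-35. -12.  29.]
90 219 x [-83.  17.  90.] perp [-34. -14.  27.]
96 108 x [-40.   7.  17.] perp [-24. -20.  20.]
```

The knob is gripped (22.7 mm, 30 N), with the tips now where they should be. Next: pull, slide 100 mm, lower under force guard.

Run:
```python
from h import *
ctrl.movel(knob(0,.0155),vel=.02); st("pulled")
ok=W.inv().apply(current_ft_force())@[0,S,C]
print("axial",ok)
if ok<-3:
    hit=ctrl.movel(knob(.03,.0155),vel=.04,until_force=20); st("slid30 %s"%hit)
    if not hit:
        ctrl.movel(knob(.1,.0155),vel=.05,until_force=20); st("slid100")
        hit=ctrl.movel(knob(.1,.002),vel=.012,until_force=9); st("lowered %s"%hit)
```

```text
pulled t9.55 knob-est dx -0.03 out 15.35 perp 0.01 mm F rail [ 1.7 -4.1 -5.7] w 22.5 ff 30.0
axial -7.024119574214178
slid30 False t10.45 knob-est dx 29.60 out 15.34 perp -0.01 mm F rail [-0.9 -3.9 -5.7] w 22.6 ff 30.0
slid100 t12.00 knob-est dx 99.76 out 15.36 perp 0.00 mm F rail [-2.4 -5.1 -4.8] w 22.6 ff 30.0
lowered False t13.28 knob-est dx 100.06 out 2.13 perp 0.02 mm F rail [-1.4 -2.5 -2.9] w 22.5 ff 30.0
```

It lowered to 0 with only the 3 N spring force showing, so the pin is in the hole. I release, retreat and check.

Run:
```python
from h import *
effector.open_gripper(); st("rel")
ctrl.movel(knob(.1,.11),vel=.12); st("away")
ctrl.move_to(rail([.025,.12,.40]),QK)
effector.clamp(); st("shut")
for n in("scene","top"):
    im,d,P=cloud(n)
    q=W.inv().apply((P-O).reshape(-1,3)).reshape(P.shape)*1000
    for nm,x,y,z0,z1,rad in(("knob",25,51,95,130,24),("cap",25,-75,245,290,25),("port",25,-75,70,100,14)):
        m=(abs(q[...,0]-x)<rad)&(abs(q[...,1]-y)<rad)&(q[...,2]>z0)&(q[...,2]<z1)
        if nm!="port": m&=im.max(2)<55
        g=q[m]
        if len(g):
            h=g[g[:,2]>np.percentile(g[:,2],95)-3]
            print(n,nm,len(g),"min",g.min(0).round(1),"max",g.max(0).round(1),"med",np.median(g,0).round(1),"top",h.mean(0).round(1), "out", np.percentile((g-[25,51,109])@[0,S,C],[2,95]).round(1) if nm=="knob" else "")
    if n=="scene": cv2.imwrite("pics/a.png",cv2.resize(im[120:330,190:400],(630,600),interpolation=cv2.INTER_CUBIC))
D=R.from_matrix(np.stack([np.cross(X,[0,0,-1]),X,[0,0,-1]],1))
print(kinematics.ik(rail([.025,-.075,.30-.038]),qR(D)),kinematics.ik(rail([.025,-.075,.17]),qR(D)))
```

```text
rel t14.32 knob-est dx 100.01 out 2.00 perp -0.00 mm F rail [-0.   0.6 -0.3] w 87.9 ff 0.0
away t15.38 knob-est dx 99.78 out 109.24 perp 0.06 mm F rail [ 0.1 -0.1 -0. ] w 88.2 ff 0.0
shut t17.66 knob-est dx 100.00 out 334.95 perp -110.39 mm F rail [0.6 0.2 0.3] w 0.4 ff 0.0
scene knob 151 min [ 15.3  37.4 102.3] max [ 37.1  66.2 127. ] med [ 30.4  51.8 117.6] top [ 27.   50.8 123.7] out [-8.2 13.5]
scene cap 285 min [  9.9 -89.4 251. ] max [ 41.8 -58.4 265.3] med [ 29.5 -72.7 262.7] top [ 26.2 -74.2 263.1] out 
scene port 118 min [ 13.  -85.1  70.2] max [ 35.5 -64.6  86.8] med [ 27.9 -74.   84.2] top [ 24.1 -75.6  85. ] out 
top knob 28 min [ 15.6  53.1 113.8] max [ 32.5  65.6 126.3] med [ 23.6  58.7 119.7] top [ 22.8  55.4 123.4] out [ 9.7 15.8]
top cap 134 min [  8.8 -87.7 255.1] max [ 37.9 -58.7 267.7] med [ 24.2 -73.3 262.5] top [ 24.  -72.6 264. ] out 
top port 11 min [ 13.7 -79.9  70.3] max [ 18.6 -65.9  88.2] med [ 15.6 -73.4  79.7] top [ 15.6 -74.5  86. ] out 
[-4.50489721e-01  4.62055198e-01  9.93014575e-01 -4.44089210e-16
  1.68652288e+00 -1.79773138e-01] [-4.50489721e-01  5.11002019e-01  1.17165174e+00 -4.44089210e-16
  1.45893889e+00 -1.79773138e-01]
```

View pics/a.png

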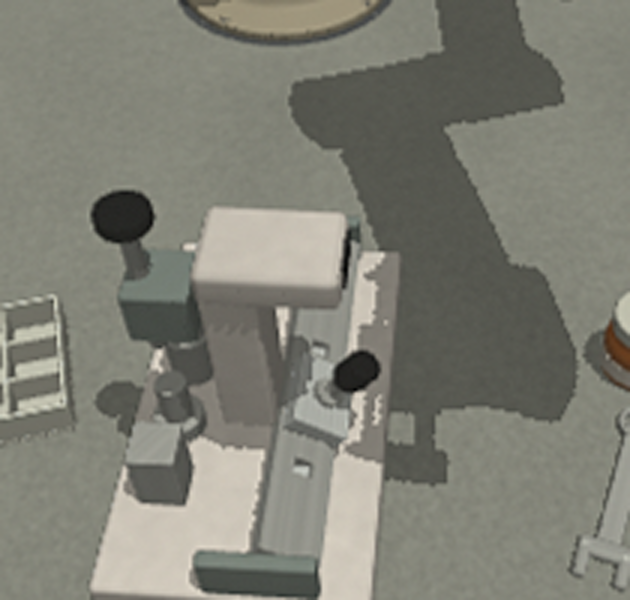

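The knob at crop (356,370) is home: its top is 13.5 mm out, as when parked. The cap at (122,215) is over the port at (172,385). Now I press the cap.

```bash
cat > press.py <<'E'
from h import *
D=qR(np.stack([np.cross(X,[0,0,-1]),X,[0,0,-1]],1))
def tip(z): return rail([.025,-.075,z-.038])
def rt(s): print(s,"t%.2f tipz %.1f"%(current_time(),(current_eef_pos()[2]+.038)*1e3),W.inv().apply(current_ft_force()).round(1))
E
python3 - <<'E'
from press import *
ctrl.move_to(tip(.36),D); rt("above")
ctrl.movel(tip(.272),vel=.1); rt("near")
hit=ctrl.movel(tip(.240),vel=.015,until_force=9); rt("p1 %s"%hit)
if not hit:
    hit=ctrl.movel(tip(.207),vel=.012,until_force=9); rt("p2 %s"%hit)
E
```

```text
above t18.70 tipz 360.3 [-0.7  0.6 -0.3]
near t19.73 tipz 272.7 [ 0.2 -0.1 -0.4]
p1 False t22.02 tipz 240.0 [-0.7  0.5  3.2]
p2 True t23.78 tipz 217.3 [-0.3  0.9  4.3]
```

Run:
```python
from press import *
for i in range(2):
    hit=ctrl.movel(tip(.209),vel=.008,until_force=10); rt("again %s"%hit)
ctrl.movel(tip(.30),vel=.1); ctrl.move_to(rail([.025,.12,.40]),QK); rt("up")
for n in("scene","top"):
    im,d,P=cloud(n)
    q=W.inv().apply((P-O).reshape(-1,3)).reshape(P.shape)*1000
    for nm,x,y,z0,z1,rad in(("cap",25,-75,195,235,22),("knob",25,51,95,130,24)):
        m=(abs(q[...,0]-x)<rad)&(abs(q[...,1]-y)<rad)&(q[...,2]>z0)&(q[...,2]<z1)&(im.max(2)<55)
        g=q[m]; h=g[g[:,2]>np.percentile(g[:,2],95)-3]
        print(n,nm,len(g),np.median(g,0).round(1),h.mean(0).round(1))
    if n=="scene": cv2.imwrite("pics/b.png",cv2.resize(im[150:320,190:360],(595,595),interpolation=cv2.INTER_CUBIC))
```

```text
again True t24.19 tipz 217.3 [-0.4 -0.5  4. ]
again True t24.60 tipz 217.3 [-0.4  0.7  4.1]
up t26.59 tipz 437.3 [-0.1 -0.7  0.3]
scene cap 257 [ 29.3 -73.3 216.3] [ 26.2 -74.3 216.7]
scene knob 151 [ 30.3  51.9 117.5] [ 27.   51.3 124.4]
top cap 122 [ 24.2 -73.5 216.4] [ 23.7 -74.4 217.5]
top knob 29 [ 23.7  58.4 119. ] [ 24.1  55.5 123.1]
```

View pics/b.png

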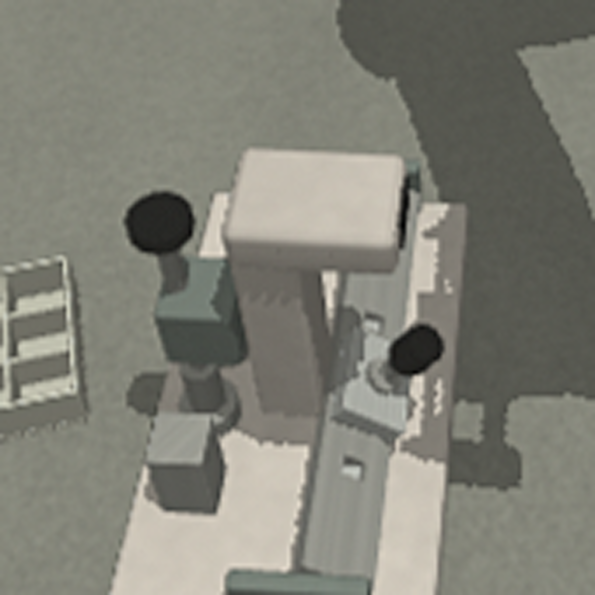

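The cap at (160,222) is down and the nozzle is on the port at (205,385). The cap top is at 216.3 mm, and port top 84.2 + 132 = 216.2 mm. Repeat presses stopped at the same height, the knob is still home, and the arm is clear.

```bash
python3 -c "
from plant import ctrl
print(ctrl.close_job())"
```

```text
the job is handed in; nothing more can be done
None
```

The job is handed in: the tower is pinned at the middle working hole with the plunger fully home and the nozzle resting on the injection port, with about 27 s of the 51 s used; the first knob grasp missed because the real fingertips sit about 38 mm short of the stated TCP, so I corrected for that.

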